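# Find the tired shock mount by feel and push its tag down

### The job

One of the three spring shock mounts on the wooden board has gone soft: starting with the left one and working to the right (as seen from the robot), press the round pad of each with the fingertips at least half-way down and let it come up again. Then mark the softest mount by pushing its tag, the small T-shaped slide on the mount, fully down, and leave the other two tags up. Only press: do not pick up, tip or shove the mounts, and leave the other things lying where they are.

Things in the scene. Friction and masses are not known exactly. Their poses are not given: they have to be found in the camera images.
- mount_a: one of three outwardly identical spring shock mounts standing loose on the wooden board (their places are drawn at random): grey steel base plate 120 x 56 x 10 mm, about 1.7 kg in all; origin at the centre of the underside, z up, x along the 120 mm length (x points to the robot's left, give or take 0.2 rad). The round spring pad stands at x = +32 mm, the tag at x = -40 mm, both at y = 0 of this frame
- pad_a_top (a point): centre of the top of mount a's round black rubber pad, 46 mm across, 60 mm above the board (105 mm above the bench) when free; it moves with the pad. The clear gap between pad and tag top is 39 mm
- pad_a (a joint): how far the pad of mount a is pressed down, m: 0 free, 0.012 at its stop; it springs back. Every pad starts to move at about 1 N; then the softest yields at about 0.33 N per mm, the other two at about 0.7 and 1.1 N per mm. Which mount is which must be felt
- tag_a_top (a point): centre of the top of mount a's tag, a plain aluminium T-shaped slide in a square guide block; flat top 20 mm (along x of the mount) x 30 mm, 6 mm thick, up to 70 mm above the board (115 mm above the bench) when up and 52 mm above the board (97 mm above the bench) when fully down; moves with the tag
- tag_a (a joint): how far the tag of mount a is pushed down, m: near 0 (up to 0.003) at the start, 0.018 fully down; it slides against about 3 N of friction and stays where it is left (it cannot be raised again by pressing). Only the softest mount's tag goes fully down: a firm mount's tag is blocked at 0.010 by a stop inside, and so pushed counts as wrongly marked
- mount_b: one of three outwardly identical spring shock mounts standing loose on the wooden board (their places are drawn at random): grey steel base plate 120 x 56 x 10 mm, about 1.7 kg in all; origin at the centre of the underside, z up, x along the 120 mm length (x points to the robot's left, give or take 0.2 rad). The round spring pad stands at x = +32 mm, the tag at x = -40 mm, both at y = 0 of this frame
- pad_b_top (a point): centre of the top of mount b's round black rubber pad, 46 mm across, 60 mm above the board (105 mm above the bench) when free; it moves with the pad. The clear gap between pad and tag top is 39 mm
- pad_b (a joint): how far the pad of mount b is pressed down, m: 0 free, 0.012 at its stop; it springs back. Every pad starts to move at about 1 N; then the softest yields at about 0.33 N per mm, the other two at about 0.7 and 1.1 N per mm. Which mount is which must be felt
- tag_b_top (a point): centre of the top of mount b's tag, a plain aluminium T-shaped slide in a square guide block; flat top 20 mm (along x of the mount) x 30 mm, 6 mm thick, up to 70 mm above the board (115 mm above the bench) when up and 52 mm above the board (97 mm above the bench) when fully down; moves with the tag
- tag_b (a joint): how far the tag of mount b is pushed down, m: near 0 (up to 0.003) at the start, 0.018 fully down; it slides against about 3 N of friction and stays where it is left (it cannot be raised again by pressing). Only the softest mount's tag goes fully down: a firm mount's tag is blocked at 0.010 by a stop inside, and so pushed counts as wrongly marked
- mount_c: one of three outwardly identical spring shock mounts standing loose on the wooden board (their places are drawn at random): grey steel base plate 120 x 56 x 10 mm, about 1.7 kg in all; origin at the centre of the underside, z up, x along the 120 mm length (x points to the robot's left, give or take 0.2 rad). The round spring pad stands at x = +32 mm, the tag at x = -40 mm, both at y = 0 of this frame
- pad_c_top (a point): centre of the top of mount c's round black rubber pad, 46 mm across, 60 mm above the board (105 mm above the bench) when free; it moves with the pad. The clear gap between pad and tag top is 39 mm
- pad_c (a joint): how far the pad of mount c is pressed down, m: 0 free, 0.012 at its stop; it springs back. Every pad starts to move at about 1 N; then the softest yields at about 0.33 N per mm, the other two at about 0.7 and 1.1 N per mm. Which mount is which must be felt
- tag_c_top (a point): centre of the top of mount c's tag, a plain aluminium T-shaped slide in a square guide block; flat top 20 mm (along x of the mount) x 30 mm, 6 mm thick, up to 70 mm above the board (115 mm above the bench) when up and 52 mm above the board (97 mm above the bench) when fully down; moves with the tag
- tag_c (a joint): how far the tag of mount c is pushed down, m: near 0 (up to 0.003) at the start, 0.018 fully down; it slides against about 3 N of friction and stays where it is left (it cannot be raised again by pressing). Only the softest mount's tag goes fully down: a firm mount's tag is blocked at 0.010 by a stop inside, and so pushed counts as wrongly marked
- board: fixed plywood board 145 x 560 x 45 mm lying across in front of the robot, carrying the mounts; origin at the centre of its underside
- rod_jig: fixed rod jig to the left of the board, an obstacle: a low metal plate about 0.12 m square with a square rod and lever rising to 0.86 m above the bench; origin at the centre of its underside. Keep the arm clear of it
- bushing: small loose flanged bushing, 28 mm across, 18 mm high, on the board between the mounts; origin under its centre; a bystander
- wing_nut: small loose wing nut, 18 x 41 x 20 mm, on the board between the mounts; origin under its centre; a bystander
- bolt: loose white plastic bolt, 25 x 83 x 22 mm, lying on the bench behind the left end of the board; origin under its centre; a bystander

How it is judged:
On the way, in this order (a step that is already met when the one before it is completed fails the run):
1. the left mount's pad is pressed down by at least 6 mm (((value of joint pad_a above 0.006 m and world y of pad_a_top between -0.05 and 1 m) or (value of joint pad_b above 0.006 m and world y of pad_b_top between -0.05 and 1 m) or (value of joint pad_c above 0.006 m and world y of pad_c_top between -0.05 and 1 m))), for 0.1 s.
2. the middle mount's pad is pressed down by at least 6 mm (((value of joint pad_a above 0.006 m and world y of pad_a_top between -0.23 and -0.05 m) or (value of joint pad_b above 0.006 m and world y of pad_b_top between -0.23 and -0.05 m) or (value of joint pad_c above 0.006 m and world y of pad_c_top between -0.23 and -0.05 m))), for 0.1 s.
3. the right mount's pad is pressed down by at least 6 mm (((value of joint pad_a above 0.006 m and world y of pad_a_top between -1 and -0.23 m) or (value of joint pad_b above 0.006 m and world y of pad_b_top between -1 and -0.23 m) or (value of joint pad_c above 0.006 m and world y of pad_c_top between -1 and -0.23 m))), for 0.1 s.
4. the softest mount's tag is pushed down by at least 15 mm (value of joint any of tag_a, tag_b, tag_c above 0.015 m), for 0.2 s.
At the end, for the whole second after the job is handed in: the softest mount's tag is at least 15 mm down, the other two tags are less than 6 mm down, all pads are free again (less than 3 mm down), and the mounts stand flat and still on the board (((value of joint tag_a above 0.015 m and value of joint each of tag_b, tag_c below 0.006 m) or (value of joint tag_b above 0.015 m and value of joint each of tag_a, tag_c below 0.006 m) or (value of joint tag_c above 0.015 m and value of joint each of tag_a, tag_b below 0.006 m)) and value of joint each of pad_a, pad_b, pad_c below 0.003 m and angle between each of mount_a, mount_b, mount_c's own z axis and vertical below 0.05 rad and linear speed of each of mount_a, mount_b, mount_c below 0.02 m/s); the robot touches nothing.
It fails at once if a mount is lifted more than 8 mm, tipped more than 0.2 rad or shoved more than 30 mm (height (world z) of any of mount_a, mount_b, mount_c above 0.053 m or angle between any of mount_a, mount_b, mount_c's own z axis and vertical above 0.2 rad or distance of any of mount_a, mount_b, mount_c from where it was at the start of the episode above 0.03 m).
It fails at once if the bushing, wing nut or bolt is moved more than 30 mm (distance of any of bushing, wing_nut, bolt from where it was at the start of the episode above 0.03 m).
It also fails if it takes over 56 s, if anything falls off the work surface, if the arm or the gripper's body presses on something with over 40 N, if the wrist force passes 120 N, or if a joint passes its speed limit or range.

### The arm

A 7-joint arm with a two-finger parallel gripper is mounted at the origin on the work surface; the furniture and walls round the work are solid. World frame = base frame: x ahead of the robot, y to its left, z up, the work surface at z = 0. Lengths are in m, angles in rad, forces in N, time in s.
With the tool pointing down it reaches from about 0.425 to 0.95 m from the base axis. Payload 4.7 kg.
Tool frame: the origin (TCP) lies at the very end of the fingers, on their centre line; the grasp point (between the pads) lies 19 mm behind it; z points along the fingers, y is the direction in which the jaws open and shut (so a half turn about z gives the same grasp; the last joint's range is limited). The gripper opens to 85 mm and grips with 20 to 120 N. Pads are 22 mm wide; open, the fingers measure 114 mm over their backs; the gripper's body (76 mm by 85 mm) begins 54 mm behind the grasp point. The pads swing forward as they close: fully open they stand 13 mm farther back than shut.
Start: joints at [1.318, 0.469, -0.049, 1.532, 0.024, 1.141, -0.082], TCP at [0.15, -0.658, 0.208] pointing down, gripper open.
Joint ranges: [-2.59, 2.59], [-0.33, 1.99], [-1.39, 1.29], [0.1, 2.45], [-1.04, 4.18], [0.21, 1.99], [-2.66, 2.66]. Speed limits (rad/s): [2.57, 2.57, 3.14, 3.14, 3.14, 3.14, 3.14].

### API

Orientations are given as a 3x3 rotation matrix whose columns are the frame's x, y, z axes.
In Python, from workcell import get_state, camera, sign_off, search_frame, tip_of gives the robot as it stands. The module is installed in compiled form; this text tells all that it offers.
- The arm moves only by the shell command python3 -m crank 'ROWS' [FORCE]. ROWS is a JSON object of lists of equal length, an entry for each row: "jaw": the closure, from -1 (fully open) to 1 (shut); "travel": the shift along the tool's x, y, z in m, a list of three; "twist": the turn, a rotation vector about the tool's x, y, z in degrees, a list of three. A call has 1 to 10 rows; each row is the pose to reach, as a shift and turn from the pose commanded when the call began, along the tool's axes at that moment; what a row does not reach only later rows make up. A row lasts 1/10 s, in which the tool goes at most 50 mm and 8.59 degrees, less where a joint would pass 70% of its speed; a pose out of reach is approached as far as the arm can. A call with a gripper value outside its range is refused whole. The fingers move at their own pace and stop on an object; FORCE is the grip in N (left out, the last holds). Time passes only in rows, so rows that repeat a pose let the fingers close. It gives the time, the measured TCP pose, the force and the opening at its end, in the units of the state.
- get_state(): the state, without advancing time (a new reading comes with each control period).
- camera(name): name is "side" or "top" or "wrist"; returns a dict with "color" (400x640x3 uint8, blue, green, red), "range_z" (400x640 float32, m along the optical axis (not along the pixel's ray), 0 where there is no reading), "fovy" (degrees; the focal length in pixels is half the picture's height over the tangent of half this angle, whatever the lens; pixels are square), "cx", "cy" (the principal point, pixels), "k1" (the pictures are not rectified: a ray, as slopes to the right and down, at radius r is drawn at 1 + k1 r^2 times it, then the intrinsics apply), "rvec" (rotation vector, rad) and "tvec" (3), from world to camera coordinates, as OpenCV has them; the wrist camera has in their place "hand_eye" (4x4, takes a point from camera to tool coordinates, whose origin is the TCP and whose axes are the flange's). Camera axes: x right, y down, z forward; pixel columns grow to the right and rows downward; lengths in m; the calibration is good to about 2 mm. A picture is of the moment at which its call begins: read the wrist's pose just before it.
- sign_off(): hands the job in, once; it reports no verdict.
Trained networks look in a picture, given as the dict that the camera call returned (one of the last four; its "shot" number tells which), for a name from the list of things; names that differ only in an ending like _2 or _b are one class to them, and where a whole thing is asked for, a point or a joint stands for the part that bears it (a point fixed in the world has none). Each returns a list of dicts, best first, with "p" (0 to 1); they miss things now and then, are a little off and sometimes report something else, mostly with a low value. They report only what shows in the picture. A call takes as long as a camera call.
- search_frame(picture, thing): "location" ([x, y, z] in m, in world coordinates, good to about 4 mm: the middle of the surface that is visible of it).
- tip_of(picture, thing): "location" ([x, y, z] in m, in world coordinates, good to about 4 mm: a listed point, or the origin of a listed thing).
The state is a dict: "t": time; "joint_pos": joint angles; "qd": joint speeds; "tau": joint torques, N m; "ee_pos": TCP position; "ee_rot": TCP orientation; "wrist_force": force on the tool from outside, world axes, zero at the start; "moment": the same for the moment, N m; "gripper_width": finger opening in m.
Only numpy, scipy, OpenCV 4.12 (cv2) and the standard library are available. Lean on these libraries where they do the work, as an engineer would, in place of code of your own. Each camera call takes 0.05 s, during which the arm holds its last target. There are 200 camera calls.

## Working session

There is one attempt and no reset: what is moved stays moved. The work goes in short steps, Python scripts to look and compute and a shell command to move; the robot and the scene stay as the last step left them, time stands still between calls to the robot, and variables do not carry over. Pictures are saved under pics/ and viewed, about 8 in all and at most 12, crops included, and the job is handed in when it is done.

```bash
mkdir -p pics; cat > h.py <<'E'
import numpy as np, cv2
from workcell import *
def R(a): return np.round(np.array(a),4).tolist()
E
python3 - <<'E'
from h import *
s=get_state(); print(s['t'],R(s['ee_pos']),R(s['ee_rot']),R(s['wrist_force']),s['gripper_width'])
for n in ['top','side']:
    c=camera(n); cv2.imwrite(f'pics/{n}0.png',c['color'])
    for t in ['mount_a','pad_a_top','tag_a_top','bushing','wing_nut','bolt']:
        print(n,t,[(R(d['location']),round(d['p'],2)) for d in tip_of(c,t)][:5])
E
```

```text
0.0 [0.1497, -0.6576, 0.2064] [[0.9751, 0.222, -0.0005], [0.222, -0.9751, 0.0019], [-0.0001, -0.002, -1.0]] [-0.1833, -0.2405, 0.5884] 0.08520705243286884
top mount_a [([0.4709, 0.0035, 0.0423], 0.82), ([0.4811, -0.3495, 0.0409], 0.7), ([0.49, -0.1568, 0.0423], 0.59)]
top pad_a_top [([0.4907, -0.1276, 0.1017], 0.8), ([0.491, -0.2675, 0.0486], 0.53)]
top tag_a_top [([0.4926, -0.1989, 0.1169], 0.43), ([0.4869, -0.1521, 0.0391], 0.26)]
top bushing [([0.4472, -0.0811, 0.0462], 0.39), ([0.4922, -0.2666, 0.0466], 0.23)]
top wing_nut [([0.4912, -0.2657, 0.0456], 0.56)]
top bolt []
side mount_a [([0.4789, -0.3494, 0.0464], 0.71), ([0.4899, -0.158, 0.042], 0.62), ([0.4715, 0.0048, 0.0485], 0.55)]
side pad_a_top [([0.4921, -0.1262, 0.1033], 0.72)]
side tag_a_top [([0.4911, -0.1993, 0.1133], 0.67), ([0.4867, -0.322, 0.1044], 0.16)]
side bushing [([0.4426, -0.0822, 0.0482], 0.4)]
side wing_nut [([0.4892, -0.2581, 0.0479], 0.41)]
side bolt [([0.6006, 0.0325, -0.0029], 0.51)]
```

View pics/top0.png

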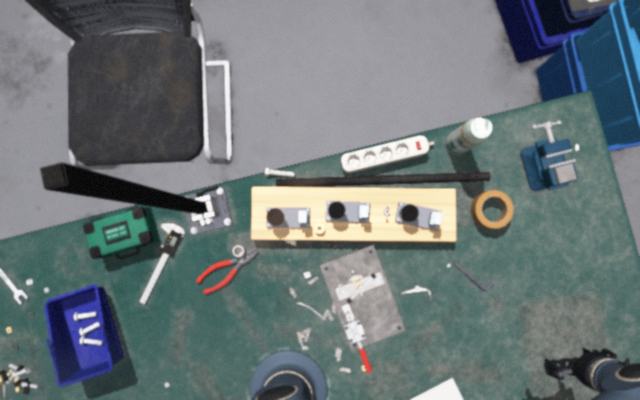

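View pics/side0.png

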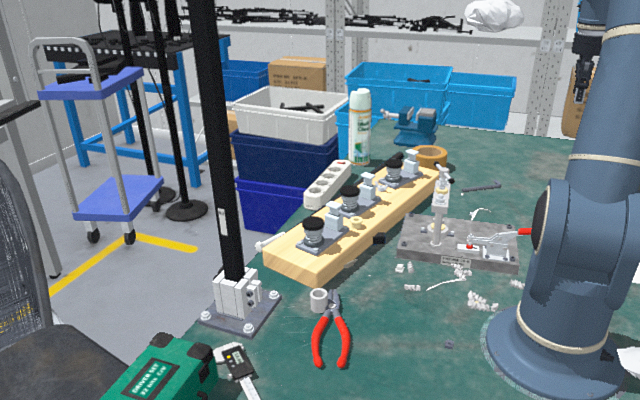

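The top view shows three mounts. Their pads are at about (276,217), (337,211) and (409,213), and their tags at (303,217), (363,212) and (435,222). The rod jig is to the left at (208,205). The side view agrees. Next I'll get the pad and tag tops from depth.

```bash
cat >> h.py <<'E'
def cloud(c):
    z=c['range_z']; h,w=z.shape; f=h/2/np.tan(np.radians(c['fovy'])/2)
    K=np.array([[f,0,c['cx']],[0,f,c['cy']],[0,0,1]]); u,v=np.meshgrid(np.arange(w),np.arange(h))
    p=cv2.undistortPoints(np.stack([u,v],-1).reshape(-1,1,2).astype(np.float64),K,np.array([c['k1'],0,0,0.])).reshape(h,w,2)
    X=np.dstack([p*z[...,None],z]); 
    return X
def toworld(c,X):
    Rm,_=cv2.Rodrigues(np.array(c['rvec'],float)); return (X-np.array(c['tvec']).reshape(3))@Rm
E
python3 - <<'E'
from h import *
for n in ['top','side']:
    c=camera(n); W=toworld(c,cloud(c)); ok=c['range_z']>0
    m=ok&(W[...,0]>.38)&(W[...,0]<.58)&(W[...,1]>-.45)&(W[...,1]<.09)&(W[...,2]>.095)&(W[...,2]<.13)
    k,l,st,ce=cv2.connectedComponentsWithStats(m.astype(np.uint8))
    print(n,c['fovy'],c['k1'])
    for i in range(1,k):
        if st[i,4]<8: continue
        P=W[l==i]; print(st[i,4],R(ce[i]),'med',R(np.median(P,0)),'mid',R((P.min(0)+P.max(0))/2),'ext',R(np.ptp(P,0)))
E
```

```text
top 42.50536170743328 -0.043917796953921215
243 [336.4979, 209.7737] med [0.4928, -0.122, 0.1036] mid [0.4941, -0.1232, 0.1036] ext [0.0446, 0.0444, 0.0151]
238 [409.9538, 212.521] med [0.4868, -0.3154, 0.1039] mid [0.4881, -0.3156, 0.1043] ext [0.0448, 0.0431, 0.0141]
88 [364.5, 211.0] med [0.4903, -0.1954, 0.1135] mid [0.4904, -0.1955, 0.1134] ext [0.0262, 0.019, 0.0112]
242 [274.8017, 216.5661] med [0.4731, 0.037, 0.1048] mid [0.4743, 0.037, 0.1049] ext [0.0445, 0.0428, 0.0164]
94 [302.4255, 216.5] med [0.4747, -0.0338, 0.1118] mid [0.4747, -0.0349, 0.1103] ext [0.0288, 0.0184, 0.0138]
91 [437.7473, 218.1758] med [0.4739, -0.3863, 0.1116] mid [0.4739, -0.3867, 0.1122] ext [0.0312, 0.0226, 0.0146]
side 45.12070350898925 -0.043309036313852106
75 [412.0133, 153.1067] med [0.4704, -0.3848, 0.112] mid [0.4726, -0.3852, 0.1062] ext [0.0313, 0.0208, 0.0222]
156 [394.0, 163.0897] med [0.4817, -0.309, 0.1048] mid [0.484, -0.3162, 0.1019] ext [0.0452, 0.0452, 0.0131]
105 [368.0, 176.8667] med [0.4864, -0.1949, 0.1127] mid [0.4881, -0.1949, 0.1066] ext [0.0302, 0.0212, 0.0228]
204 [349.7255, 190.6078] med [0.4882, -0.1179, 0.1049] mid [0.4913, -0.1242, 0.1015] ext [0.0455, 0.0463, 0.0127]
116 [333.8362, 205.8448] med [0.4699, -0.0339, 0.1117] mid [0.4716, -0.0349, 0.1049] ext [0.032, 0.0233, 0.0186]
278 [312.8741, 222.8525] med [0.4678, 0.0415, 0.105] mid [0.4717, 0.037, 0.1018] ext [0.0457, 0.0472, 0.0134]
```

```bash
cat > off.py <<'E'
import sys; from h import *
s=get_state(); print(s['t'],'pos',R(s['ee_pos']),'F',R(s['wrist_force']),'rot',R(s['ee_rot'][0]),R(np.array(s['ee_rot'])[:,2]))
for a in sys.argv[1:]:
    t=np.array(eval(a)); print(a, R(np.array(s['ee_rot']).T@(t-s['ee_pos'])))
E
python3 off.py .38,-.50,.2 .47,-.30,.2 .473,.037,.15
```

```text
0.8 pos [0.1499, -0.6582, 0.2076] F [-0.1976, -0.3136, 0.4489] rot [0.9751, 0.2219, 0.0001] [0.0001, -0.0001, -1.0]
.38,-.50,.2 [0.2595, -0.1032, 0.0076]
.47,-.30,.2 [0.3916, -0.2782, 0.0075]
.473,.037,.15 [0.4694, -0.6062, 0.0575]
```

```bash
python3 -m crank '{"jaw":[1,1,1,1,1,1,1,1,1,1],"travel":[[0.04,-0.016,0],[0.08,-0.032,0],[0.12,-0.048,0],[0.16,-0.064,0],[0.20,-0.08,0],[0.25,-0.10,0],[0.28,-0.13,0],[0.30,-0.16,0],[0.33,-0.19,0],[0.34,-0.21,0]],"twist":[[0,0,0],[0,0,0],[0,0,0],[0,0,0],[0,0,0],[0,0,0],[0,0,0],[0,0,0],[0,0,0],[0,0,0]]}' 40; python3 off.py .473,.037,.15 .47,-.25,.2
```

```text
t: 1.8
ee_pos: [0.4378, -0.374, 0.2078]
ee_rot: [[0.974, 0.227, 0.002], [0.227, -0.974, 0.001], [0.002, -0.001, -1.0]]
wrist_force: [1.2, 0.6, -0.9]
gripper_width: 0.0002
1.8 pos [0.4378, -0.374, 0.2078] F [1.182, 0.5661, -0.9008] rot [0.9738, 0.2272, 0.002] [0.002, 0.0011, -1.0]
.473,.037,.15 [0.1275, -0.3922, 0.0584]
.47,-.25,.2 [0.0595, -0.1134, 0.008]
```

```bash
python3 -m crank '{"jaw":[1,1,1,1,1,1,1,1,1,1],"travel":[[0.02,-0.035,0],[0.04,-0.075,0],[0.055,-0.115,0],[0.065,-0.16,0],[0.08,-0.205,0],[0.09,-0.25,0],[0.10,-0.295,0],[0.115,-0.335,0],[0.12,-0.37,0],[0.127,-0.392,0.01]],"twist":[[0,0,0],[0,0,0],[0,0,0],[0,0,0],[0,0,0],[0,0,0],[0,0,0],[0,0,0],[0,0,0],[0,0,0]]}' && python3 off.py .473,.037,.112
```

```text
t: 2.8
ee_pos: [0.4721, 0.0357, 0.1989]
ee_rot: [[0.974, 0.225, 0.004], [0.225, -0.974, 0.001], [0.004, 0.0, -1.0]]
wrist_force: [0.9, -0.4, -0.6]
gripper_width: 0.0001
2.8 pos [0.4721, 0.0357, 0.1989] F [0.8885, -0.4308, -0.631] rot [0.9743, 0.2254, 0.0035] [0.0035, 0.0005, -1.0]
.473,.037,.112 [0.0009, -0.001, 0.0869]
```

```bash
python3 - <<'E'
from h import *
s=get_state(); c=camera('wrist'); cv2.imwrite('pics/w1.png',c['color'])
H=np.array(c['hand_eye']); X=cloud(c)@H[:3,:3].T+H[:3,3]; W=X@np.array(s['ee_rot']).T+s['ee_pos']
m=(c['range_z']>0)&(W[...,2]>.095)&(W[...,2]<.125)
k,l,st,ce=cv2.connectedComponentsWithStats(m.astype(np.uint8))
for i in range(1,k):
    if st[i,4]<60: continue
    P=W[l==i]; print(st[i,4],R(ce[i]),'med',R(np.median(P,0)),'mid',R((P.min(0)+P.max(0))/2),'ext',R(np.ptp(P,0)))
E
```

```text
910 [95.3132, 113.6253] med [0.499, 0.2203, 0.1112] mid [0.4981, 0.2216, 0.11] ext [0.0261, 0.0108, 0.03]
2152 [317.8397, 191.1394] med [0.4751, 0.0361, 0.1043] mid [0.4739, 0.036, 0.1013] ext [0.0451, 0.0452, 0.0104]
2160 [499.475, 209.8292] med [0.4945, -0.1226, 0.1042] mid [0.4933, -0.1252, 0.101] ext [0.0457, 0.0457, 0.0116]
800 [399.865, 211.795] med [0.475, -0.0353, 0.1114] mid [0.4742, -0.036, 0.1102] ext [0.0298, 0.02, 0.0066]
974 [577.96, 234.0062] med [0.4907, -0.1946, 0.1134] mid [0.4898, -0.1971, 0.1054] ext [0.0308, 0.023, 0.0205]
```

```bash
python3 -m crank '{"jaw":[1,1,1,1,1,1,1,1],"travel":[[0.001,0,0.02],[0.001,0,0.04],[0.001,0,0.06],[0.001,0,0.075],[0.001,0,0.083],[0.001,0,0.085],[0.001,0,0.085],[0.001,0,0.085]],"twist":[[0,0,0],[0,0,0],[0,0,0],[0,0,0],[0,0,0],[0,0,0],[0,0,0],[0,0,0]]}' && python3 off.py .473,.037,.097
python3 -c "
from h import *
for i in range(6): camera('top'); print(R(get_state()['wrist_force'][2]),R(get_state()['ee_pos'][2]))"
```

```text
t: 3.65
ee_pos: [0.4733, 0.0327, 0.1133]
ee_rot: [[0.975, 0.222, 0.002], [0.222, -0.975, 0.0], [0.002, 0.0, -1.0]]
wrist_force: [-0.3, -0.3, -0.9]
gripper_width: -0.0002
3.65 pos [0.4733, 0.0327, 0.1133] F [-0.346, -0.3316, -0.8662] rot [0.9751, 0.2218, 0.0016] [0.0016, 0.0, -1.0]
.473,.037,.097 [0.0007, -0.0042, 0.0163]
1.3442 0.1133
0.0614 0.1132
0.0272 0.1131
0.0485 0.113
-0.401 0.1129
0.2177 0.1128
```

```bash
python3 -m crank '{"jaw":[1,1,1,1,1,1,1,1,1],"travel":[[0.001,-0.003,0.001],[0.001,-0.003,0.006],[0.001,-0.003,0.009],[0.001,-0.003,0.012],[0.001,-0.003,0.014],[0.001,-0.003,0.016],[0.001,-0.003,0.017],[0.001,-0.003,0.017],[0.001,-0.003,0.017]],"twist":[[0,0,0],[0,0,0],[0,0,0],[0,0,0],[0,0,0],[0,0,0],[0,0,0],[0,0,0],[0,0,0]]}'
cat > feel.py <<'E'
from h import *
F=[];Z=[]
for i in range(8): camera('side'); s=get_state(); F.append(s['wrist_force']); Z.append(s['ee_pos'])
print(s['t'],'F',R(np.mean(F,0)),'sd',R(np.std(F,0)),'pos',R(np.mean(Z,0)),R(Z[-1]))
E
python3 feel.py
```

```text
t: 4.85
ee_pos: [0.473, 0.0358, 0.0956]
ee_rot: [[0.975, 0.222, 0.0], [0.222, -0.975, -0.0], [0.0, 0.0, -1.0]]
wrist_force: [0.1, 0.5, -0.3]
gripper_width: 0.0003
5.25 F [-0.0341, 0.3482, 0.1253] sd [0.3896, 0.3129, 0.4242] pos [0.473, 0.0358, 0.0956] [0.4729, 0.0358, 0.0956]
```

```bash
python3 - <<'E'
from h import *
c=camera('side'); cv2.imwrite('pics/s1.png',cv2.resize(c['color'][130:270,240:440],None,fx=4,fy=4,interpolation=cv2.INTER_CUBIC))
E
```

```text
(no output)
```

View pics/s1.png

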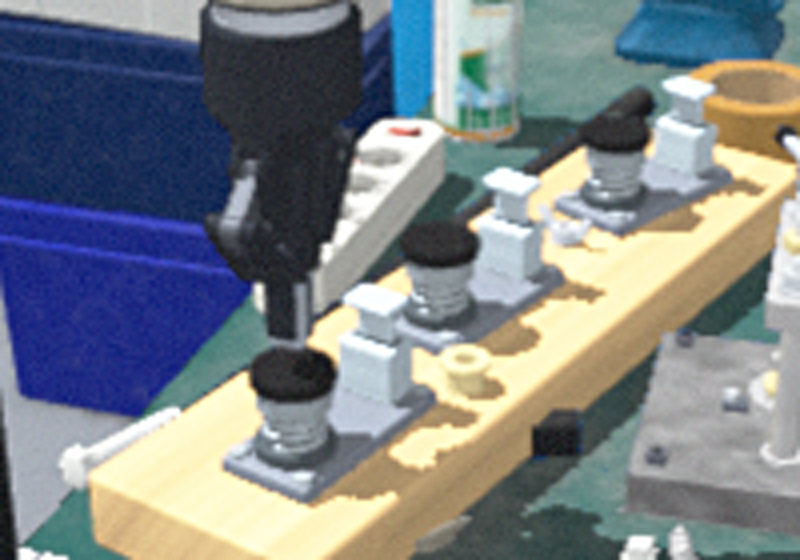

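The zoomed side view shows the closed fingertips, at about (288,345) in the crop, resting on or just above the left pad. The pad doesn't look compressed. I'll measure the actual tip height.

```bash
python3 - <<'E'
from h import *
c=camera('side'); W=toworld(c,cloud(c)); ok=c['range_z']>0
m=ok&(abs(W[...,0]-.473)<.04)&(abs(W[...,1]-.036)<.04)&(W[...,2]>.06)&(W[...,2]<.16)
for z in np.arange(.084,.15,.004):
    P=W[m&(abs(W[...,2]-z)<.002)]
    if len(P): print(R(z),len(P),R(P.min(0)),R(P.max(0)))
print(R(get_state()['joint_pos']))
E
```

```text
0.084 28 [0.4517, 0.0329, 0.0824] [0.4842, 0.0555, 0.086]
0.088 28 [0.451, 0.0334, 0.086] [0.4825, 0.0565, 0.0899]
0.092 31 [0.4517, 0.0302, 0.09] [0.4823, 0.057, 0.0939]
0.096 19 [0.4508, 0.0371, 0.0943] [0.4824, 0.0577, 0.098]
0.1 36 [0.4487, 0.0255, 0.0981] [0.4861, 0.0596, 0.1019]
0.104 181 [0.4488, 0.0147, 0.1024] [0.4947, 0.0606, 0.106]
0.108 43 [0.4517, 0.0156, 0.106] [0.4914, 0.0571, 0.1077]
0.12 7 [0.4624, 0.0393, 0.1202] [0.4781, 0.0432, 0.1219]
0.124 13 [0.461, 0.0291, 0.1221] [0.4785, 0.0464, 0.1255]
0.128 18 [0.4591, 0.0295, 0.1262] [0.4821, 0.0503, 0.1299]
0.132 24 [0.4604, 0.0306, 0.1305] [0.4848, 0.0502, 0.1338]
0.136 20 [0.4606, 0.0303, 0.134] [0.4803, 0.0496, 0.1378]
0.14 19 [0.4589, 0.0302, 0.1381] [0.475, 0.0506, 0.1419]
0.144 26 [0.4594, 0.0291, 0.1423] [0.4774, 0.0526, 0.1459]
0.148 24 [0.4603, 0.0344, 0.1461] [0.4764, 0.0509, 0.15]
[0.1952, 0.3194, -0.4271, 2.0925, 0.1889, 0.7656, -1.6965]
```

The actual fingertips are about 12–15 mm higher than the reported TCP, so I'll find contact by feel in small steps.

```bash
python3 -m crank '{"jaw":[1,1,1,1,1,1],"travel":[[0,0,0.003],[0,0,0.005],[0,0,0.007],[0,0,0.008],[0,0,0.008],[0,0,0.008]],"twist":[[0,0,0],[0,0,0],[0,0,0],[0,0,0],[0,0,0],[0,0,0]]}'; python3 feel.py
```

```text
t: 5.95
ee_pos: [0.4729, 0.0358, 0.0875]
ee_rot: [[0.975, 0.222, 0.0], [0.222, -0.975, -0.0], [-0.0, 0.0, -1.0]]
wrist_force: [0.0, 0.8, 0.1]
gripper_width: 0.0005
6.35 F [-0.2469, -0.2153, 0.1013] sd [0.3044, 0.4889, 0.5519] pos [0.4729, 0.0358, 0.0876] [0.4729, 0.0358, 0.0875]
```

```bash
python3 -m crank '{"jaw":[1,1,1,1,1,1],"travel":[[0,0,0.002],[0,0,0.004],[0,0,0.005],[0,0,0.006],[0,0,0.006],[0,0,0.006]],"twist":[[0,0,0],[0,0,0],[0,0,0],[0,0,0],[0,0,0],[0,0,0]]}'; python3 feel.py
python3 - <<'E'
from h import *
c=camera('side'); cv2.imwrite('pics/s2.png',cv2.resize(c['color'][180:250,270:360],None,fx=7,fy=7,interpolation=cv2.INTER_CUBIC))
W=toworld(c,cloud(c)); m=(abs(W[...,0]-.473)<.03)&(abs(W[...,1]-.036)<.03)&(W[...,2]>.085)
print(R(np.percentile(W[m&(W[...,2]<.109)][:,2],[50,75,90])), np.histogram(W[m][:,2],np.arange(.085,.13,.003)))
E
```

```text
t: 6.95
ee_pos: [0.4729, 0.0358, 0.0815]
ee_rot: [[0.975, 0.222, 0.0], [0.222, -0.975, -0.0], [-0.0, 0.0, -1.0]]
wrist_force: [-0.3, 0.4, 0.9]
gripper_width: 0.0001
7.35 F [-0.2891, 0.1107, 0.216] sd [0.4151, 0.4902, 0.3592] pos [0.4729, 0.0358, 0.0815] [0.4729, 0.0358, 0.0815]
[0.1034, 0.1054, 0.1064] (array([ 24,  27,  19,  13,  27,  32, 112,  41,   9,  11,  16,  13,  16,
        16]), array([0.085, 0.088, 0.091, 0.094, 0.097, 0.1  , 0.103, 0.106, 0.109,
       0.112, 0.115, 0.118, 0.121, 0.124, 0.127]))
```

View pics/s2.png

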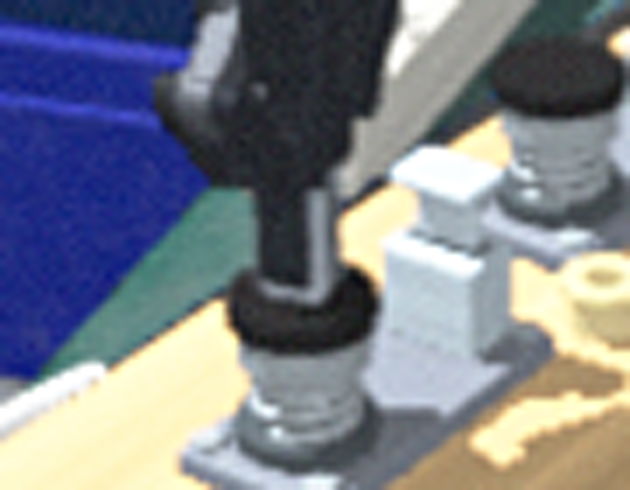

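The crop shows the fingertips, at about (300,295), now right at the left pad's top. I'll carry on in small steps.

```bash
python3 -m crank '{"jaw":[1,1,1,1],"travel":[[0,0,0.002],[0,0,0.004],[0,0,0.004],[0,0,0.004]],"twist":[[0,0,0],[0,0,0],[0,0,0],[0,0,0]]}'|grep ee_pos; python3 feel.py
python3 -m crank '{"jaw":[1,1,1,1],"travel":[[0,0,0.002],[0,0,0.004],[0,0,0.004],[0,0,0.004]],"twist":[[0,0,0],[0,0,0],[0,0,0],[0,0,0]]}'|grep ee_pos; python3 feel.py
```

```text
ee_pos: [0.4731, 0.0359, 0.0776]
8.2 F [0.344, -0.1392, 1.9339] sd [0.4447, 0.244, 0.6819] pos [0.4731, 0.0358, 0.0776] [0.4731, 0.0358, 0.0776]
ee_pos: [0.473, 0.0359, 0.0735]
9.0 F [0.5202, -0.2863, 3.2986] sd [0.3998, 0.4406, 0.3734] pos [0.4731, 0.0358, 0.0736] [0.4731, 0.0358, 0.0736]
```

```bash
python3 -m crank '{"jaw":[1,1,1,1],"travel":[[0,0,0.001],[0,0,0.0025],[0,0,0.0025],[0,0,0.0025]],"twist":[[0,0,0],[0,0,0],[0,0,0],[0,0,0]]}'|grep ee_pos; python3 feel.py
python3 - <<'E'
from h import *
c=camera('side'); cv2.imwrite('pics/s3.png',cv2.resize(c['color'][180:250,270:360],None,fx=7,fy=7,interpolation=cv2.INTER_CUBIC))
E
python3 off.py .4925,-.1235,.15
```

```text
ee_pos: [0.4731, 0.0358, 0.0711]
9.8 F [0.5856, 0.0129, 4.0374] sd [0.3293, 0.5374, 0.4933] pos [0.473, 0.0358, 0.0711] [0.4731, 0.0358, 0.0711]
9.85 pos [0.473, 0.0359, 0.0711] F [1.5423, 0.0988, 3.9977] rot [0.9751, 0.2219, 0.0004] [0.0004, 0.0, -1.0]
.4925,-.1235,.15 [-0.0164, 0.1597, -0.0789]
```

View pics/s3.png

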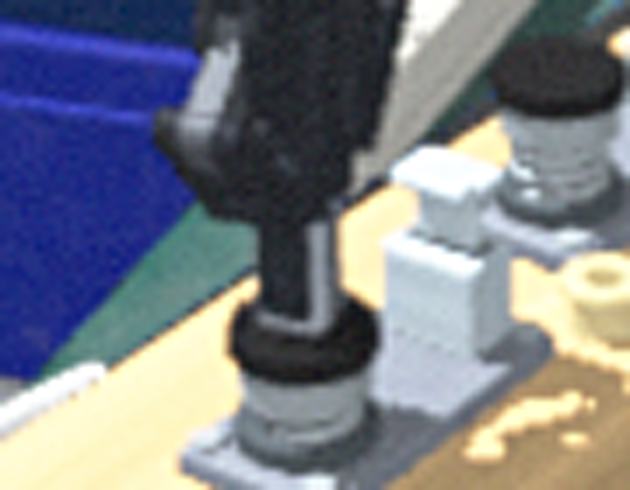

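The pad is now visibly down, with the fingertips around (295,325). The slope is about 0.33 N/mm, which makes the left mount the likely soft one. Contact is at a reported z of about 0.0803. Next I'll lift and press the middle pad.

```bash
python3 -m crank '{"jaw":[1,1,1,1,1,1,1,1,1,1],"travel":[[0,0,-0.02],[0,0,-0.05],[0,0,-0.05],[-0.004,0.035,-0.05],[-0.008,0.075,-0.05],[-0.012,0.12,-0.05],[-0.016,0.16,-0.05],[-0.016,0.16,-0.05],[-0.016,0.16,-0.025],[-0.016,0.16,-0.013]],"twist":[[0,0,0],[0,0,0],[0,0,0],[0,0,0],[0,0,0],[0,0,0],[0,0,0],[0,0,0],[0,0,0],[0,0,0]]}'|grep -v rot; python3 feel.py;python3 off.py .4925,-.1235,.0765
```

```text
t: 10.85
ee_pos: [0.4905, -0.1232, 0.0816]
wrist_force: [-0.8, 0.8, -0.4]
gripper_width: -0.0003
11.25 F [0.107, 0.054, -0.076] sd [0.478, 0.2891, 0.5775] pos [0.4921, -0.1231, 0.0834] [0.4933, -0.1235, 0.0847]
11.25 pos [0.4933, -0.1235, 0.0847] F [0.1919, 0.0264, -0.1863] rot [0.975, 0.2224, 0.0012] [0.0012, -0.0003, -1.0]
.4925,-.1235,.0765 [-0.0007, -0.0002, 0.0082]
```

```bash
python3 -m crank '{"jaw":[1,1,1,1,1],"travel":[[0,0,0.003],[0,0,0.006],[0,0,0.008],[0,0,0.008],[0,0,0.008]],"twist":[[0,0,0],[0,0,0],[0,0,0],[0,0,0],[0,0,0]]}'|grep ee_pos; python3 feel.py
python3 -m crank '{"jaw":[1,1,1,1,1],"travel":[[0,0,0.002],[0,0,0.004],[0,0,0.005],[0,0,0.005],[0,0,0.005]],"twist":[[0,0,0],[0,0,0],[0,0,0],[0,0,0],[0,0,0]]}'|grep ee_pos; python3 feel.py;python3 off.py .486,-.3155,.12
```

```text
ee_pos: [0.4934, -0.1237, 0.0766]
12.15 F [-0.3476, 0.0846, 6.274] sd [0.4891, 0.5613, 0.3987] pos [0.4934, -0.1237, 0.0766] [0.4934, -0.1237, 0.0766]
ee_pos: [0.4934, -0.1238, 0.0722]
13.05 F [-2.0528, 0.5979, 10.6439] sd [0.6294, 0.3701, 0.4548] pos [0.4934, -0.1238, 0.0722] [0.4934, -0.1238, 0.0722]
13.05 pos [0.4934, -0.1238, 0.0722] F [-1.5274, 0.8475, 10.0732] rot [0.9751, 0.2219, 0.0012] [0.0012, -0.0007, -1.0]
.486,-.3155,.12 [-0.0497, 0.1853, -0.0477]
```

The middle mount gives about 1.0 N/mm at roughly 9 mm down, so it is firm. Next is the right mount.

```bash
python3 -m crank '{"jaw":[1,1,1,1,1,1,1,1,1,1],"travel":[[0,0,-0.02],[0,0,-0.05],[0,0,-0.05],[-0.008,0.03,-0.05],[-0.02,0.07,-0.05],[-0.03,0.115,-0.05],[-0.04,0.155,-0.05],[-0.05,0.185,-0.05],[-0.05,0.185,-0.05],[-0.05,0.185,-0.03]],"twist":[[0,0,0],[0,0,0],[0,0,0],[0,0,0],[0,0,0],[0,0,0],[0,0,0],[0,0,0],[0,0,0],[0,0,0]]}'|grep -v rot; python3 feel.py;python3 off.py .486,-.3155,.0765
```

```text
t: 14.05
ee_pos: [0.4861, -0.317, 0.102]
wrist_force: [0.9, 0.8, 0.9]
gripper_width: 0.0001
14.45 F [0.1876, 0.2782, 0.0402] sd [0.9606, 0.3776, 1.2053] pos [0.4846, -0.3143, 0.1002] [0.4856, -0.315, 0.1017]
14.45 pos [0.4856, -0.315, 0.1017] F [-0.499, -0.5335, 0.4205] rot [0.9749, 0.2226, 0.001] [0.001, -0.0007, -1.0]
.486,-.3155,.0765 [0.0002, 0.0005, 0.0252]
```

```bash
python3 -m crank '{"jaw":[1,1,1,1,1,1,1],"travel":[[0,0,0.01],[0,0,0.018],[0,0,0.021],[0,0,0.023],[0,0,0.025],[0,0,0.025],[0,0,0.025]],"twist":[[0,0,0],[0,0,0],[0,0,0],[0,0,0],[0,0,0],[0,0,0],[0,0,0]]}'|grep ee_pos; python3 feel.py
python3 -m crank '{"jaw":[1,1,1,1,1],"travel":[[0,0,0.002],[0,0,0.004],[0,0,0.005],[0,0,0.005],[0,0,0.005]],"twist":[[0,0,0],[0,0,0],[0,0,0],[0,0,0],[0,0,0]]}'|grep ee_pos; python3 feel.py;python3 off.py .486,-.3155,.14 .474,-.0345,.14
```

```text
ee_pos: [0.4847, -0.315, 0.0762]
15.55 F [-2.7264, 1.5454, 4.0876] sd [0.4528, 0.4786, 0.4704] pos [0.4849, -0.3151, 0.0762] [0.485, -0.3151, 0.0761]
ee_pos: [0.4853, -0.3153, 0.0715]
16.45 F [-3.5805, 2.0617, 7.8112] sd [0.3105, 0.5122, 0.3781] pos [0.4853, -0.3153, 0.0715] [0.4853, -0.3153, 0.0715]
16.45 pos [0.4853, -0.3153, 0.0715] F [-3.8969, 2.3407, 7.4137] rot [0.9751, 0.2219, 0.0003] [0.0003, -0.0004, -1.0]
.486,-.3155,.14 [0.0007, 0.0004, -0.0685]
.474,-.0345,.14 [0.0513, -0.2763, -0.0686]
```

The right mount gives about 0.75 N/mm and is well past 6 mm down. The left mount is clearly softest, so its tag is next.

```bash
python3 -m crank '{"jaw":[1,1,1,1,1,1,1,1,1,1],"travel":[[0,0,-0.02],[0,0,-0.06],[0,0,-0.06],[0.008,-0.04,-0.06],[0.016,-0.085,-0.06],[0.025,-0.13,-0.06],[0.034,-0.175,-0.06],[0.042,-0.22,-0.06],[0.05,-0.26,-0.06],[0.051,-0.276,-0.06]],"twist":[[0,0,0],[0,0,0],[0,0,0],[0,0,0],[0,0,0],[0,0,0],[0,0,0],[0,0,0],[0,0,0],[0,0,0]]}'|grep -v rot; python3 feel.py;python3 off.py .474,-.0345,.094; python3 - <<'E'
from h import *
s=get_state(); c=camera('wrist'); cv2.imwrite('pics/w2.png',c['color'])
H=np.array(c['hand_eye']); X=cloud(c)@H[:3,:3].T+H[:3,3]; W=X@np.array(s['ee_rot']).T+s['ee_pos']
m=(c['range_z']>0)&(W[...,2]>.098)&(W[...,2]<.12)
k,l,st,ce=cv2.connectedComponentsWithStats(m.astype(np.uint8))
for i in range(1,k):
    if st[i,4]<60: continue
    P=W[l==i]; print(st[i,4],R(ce[i]),'med',R(np.median(P,0)),'mid',R((P.min(0)+P.max(0))/2),'ext',R(np.ptp(P,0)))
E
```

```text
t: 17.45
ee_pos: [0.4743, -0.0301, 0.131]
wrist_force: [0.2, -0.7, 0.0]
gripper_width: 0.0001
17.85 F [-0.1242, 0.0953, -0.1355] sd [0.4991, 0.98, 0.5926] pos [0.474, -0.0345, 0.1308] [0.4739, -0.0363, 0.1308]
17.85 pos [0.4739, -0.0363, 0.1308] F [-0.2766, 0.7825, -0.5561] rot [0.9757, 0.2192, 0.0003] [0.0003, -0.0003, -1.0]
.474,-.0345,.094 [0.0005, -0.0018, 0.0368]
3850 [209.0169, 197.8574] med [0.4755, 0.0347, 0.1044] mid [0.4741, 0.0353, 0.1022] ext [0.0451, 0.045, 0.0084]
3661 [454.4097, 221.3944] med [0.4946, -0.1233, 0.1043] mid [0.4934, -0.1252, 0.1022] ext [0.0455, 0.046, 0.0084]
1227 [317.5012, 222.2526] med [0.4773, -0.0355, 0.1115] mid [0.4742, -0.0364, 0.1104] ext [0.03, 0.0202, 0.0067]
1531 [560.9726, 253.5735] med [0.4909, -0.1948, 0.1136] mid [0.4903, -0.1964, 0.1069] ext [0.03, 0.022, 0.0179]
```

View pics/w2.png

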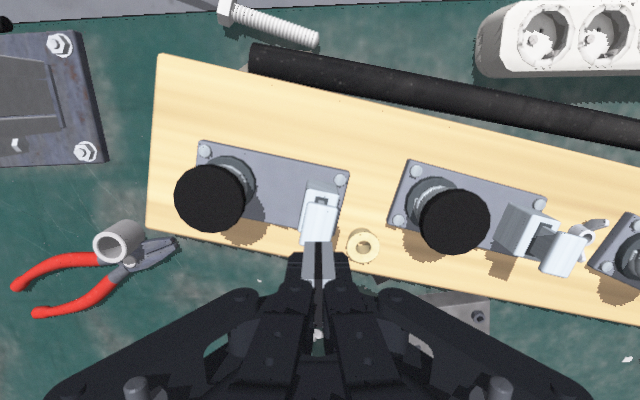

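The wrist view shows the closed fingertips at about (318,258), lined up with the left tag at (318,222). The pads have come back up to z≈0.104. Now I'll push the tag.

```bash
python3 -m crank '{"jaw":[1,1,1,1,1,1,1],"travel":[[0,-0.001,0.01],[0,-0.001,0.025],[0,-0.001,0.035],[0,-0.001,0.04],[0,-0.001,0.045],[0,-0.001,0.047],[0,-0.001,0.047]],"twist":[[0,0,0],[0,0,0],[0,0,0],[0,0,0],[0,0,0],[0,0,0],[0,0,0]]}'|grep -v rot; python3 feel.py
python3 -m crank '{"jaw":[1,1,1,1,1,1],"travel":[[0,0,0.003],[0,0,0.006],[0,0,0.008],[0,0,0.009],[0,0,0.009],[0,0,0.009]],"twist":[[0,0,0],[0,0,0],[0,0,0],[0,0,0],[0,0,0],[0,0,0]]}'|grep -v rot; python3 feel.py
```

```text
t: 18.6
ee_pos: [0.4736, -0.0338, 0.084]
wrist_force: [1.3, 0.2, 0.3]
gripper_width: -0.0
19.0 F [-0.149, 0.0625, 0.0873] sd [0.429, 0.3871, 0.5334] pos [0.4738, -0.0338, 0.0843] [0.4735, -0.0338, 0.0842]
t: 19.6
ee_pos: [0.4733, -0.0338, 0.0749]
wrist_force: [0.9, 0.3, 0.8]
gripper_width: -0.0001
20.0 F [0.2682, -0.1091, -0.1063] sd [0.5314, 0.4713, 0.345] pos [0.4731, -0.0338, 0.0749] [0.473, -0.0338, 0.0749]
```

```bash
python3 -m crank '{"jaw":[1,1,1,1,1],"travel":[[0,0,0.001],[0,0,0.002],[0,0,0.003],[0,0,0.004],[0,0,0.004]],"twist":[[0,0,0],[0,0,0],[0,0,0],[0,0,0],[0,0,0]]}'|grep -v rot; python3 feel.py
python3 - <<'E'
from h import *
c=camera('side'); cv2.imwrite('pics/s4.png',cv2.resize(c['color'][160:250,290:380],None,fx=6,fy=6,interpolation=cv2.INTER_CUBIC))
E
```

```text
t: 20.5
ee_pos: [0.4731, -0.0339, 0.0731]
wrist_force: [-7.7, -0.2, 22.3]
gripper_width: 0.0003
20.9 F [-7.3084, 0.1692, 22.0422] sd [0.5068, 0.4977, 0.3521] pos [0.4731, -0.0339, 0.0731] [0.4731, -0.0339, 0.073]
```

View pics/s4.png

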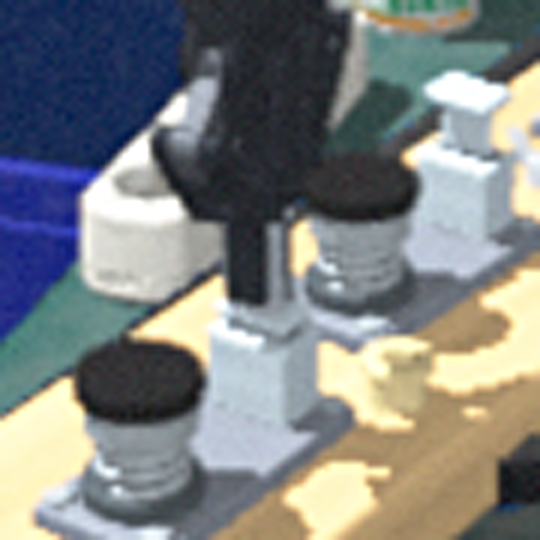

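The left tag is now flush on its guide block at about (262,320). The force rose to 22 N at the expected fully-down height, so it is on its stop. Next I'll retract and check.

```bash
python3 -m crank '{"jaw":[1,1,1,1,1,1,1,1],"travel":[[0,0,-0.01],[0,0,-0.04],[0,0,-0.08],[0,0,-0.12],[0,0,-0.15],[0,0,-0.15],[0,0,-0.15],[0,0,-0.15]],"twist":[[0,0,0],[0,0,0],[0,0,0],[0,0,0],[0,0,0],[0,0,0],[0,0,0],[0,0,0]]}'|grep -v rot; python3 feel.py
python3 - <<'E'
from h import *
s=get_state(); c=camera('wrist'); H=np.array(c['hand_eye']); X=cloud(c)@H[:3,:3].T+H[:3,3]; A=(X@np.array(s['ee_rot']).T+s['ee_pos'],c)
d=camera('side'); B=(toworld(d,cloud(d)),d); cv2.imwrite('pics/s5.png',cv2.resize(d['color'][130:270,250:450],None,fx=3.5,fy=3.5))
for n,(W,c) in zip(['wrist','side'],[A,B]):
  ok=c['range_z']>0
  for t,(x,y) in dict(padL=(.473,.036),padM=(.493,-.124),padR=(.486,-.3155),tagL=(.474,-.035),tagM=(.490,-.196),tagR=(.4735,-.3865)).items():
    P=W[ok&(abs(W[...,0]-x)<.01)&(abs(W[...,1]-y)<.008)&(W[...,2]>.08)&(W[...,2]<.13)]
    print(n,t,len(P),R(np.median(P,0)) if len(P) else '')
E
```

```text
t: 21.75
ee_pos: [0.4723, -0.0339, 0.2197]
wrist_force: [-0.4, 0.0, -0.5]
gripper_width: -0.0001
22.15 F [0.1957, 0.0008, 0.0089] sd [0.2784, 0.2706, 0.5432] pos [0.4728, -0.0338, 0.22] [0.4732, -0.0338, 0.2206]
wrist padL 375 [0.4733, 0.0361, 0.1044]
wrist padM 361 [0.4931, -0.1242, 0.1044]
wrist padR 288 [0.4861, -0.3154, 0.1044]
wrist tagL 346 [0.4741, -0.035, 0.0964]
wrist tagM 622 [0.4904, -0.1942, 0.1131]
wrist tagR 148 [0.4709, -0.3829, 0.0868]
side padL 39 [0.4732, 0.0362, 0.1056]
side padM 32 [0.4925, -0.1239, 0.1056]
side padR 22 [0.4873, -0.3162, 0.1057]
side tagL 56 [0.4733, -0.0321, 0.0967]
side tagM 86 [0.4894, -0.1944, 0.1003]
side tagR 68 [0.4737, -0.3855, 0.0983]
```

View pics/s5.png

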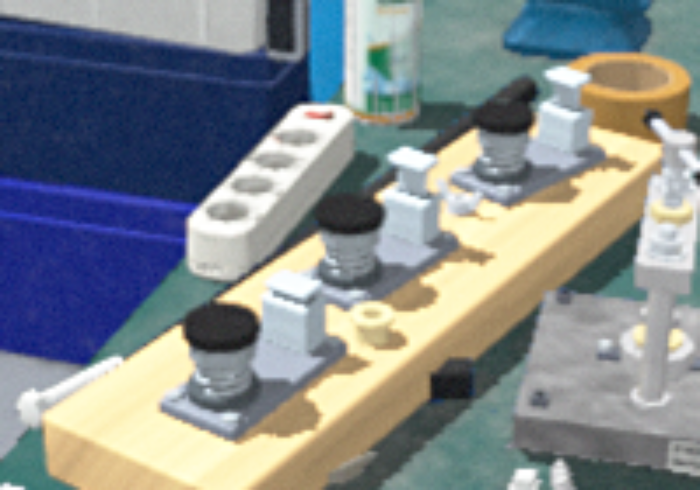

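The view confirms it: the left tag, at about (293,285), is down at z≈0.0965. The other two tags, at (412,160) and (567,80), are up, all pads are free, and the bystanders haven't moved.

```bash
python3 -c "from workcell import *; print(sign_off())"
```

```text
the job is handed in; nothing more can be done
None
```

I pressed the three pads from left to right, found the left mount softest, pushed its tag fully down and handed the job in after about 22 s of the 56 s allowed. Sign-off gives no verdict.

| Mount | Stiffness felt (N/mm) | Pad pressed down about (mm) |
|---|---|---|
| Left | 0.33 | 9 |
| Middle | 1.0 | 9 |
| Right | 0.75 | 9 |

**Final checks:**
- **Left tag:** its top is at z ≈ 0.0965 m, which is fully down. It reached its stop, where the force rose to 22 N.
- **Other two tags:** both look up in the last picture. The middle one measured 0.113 m. For the right one I have only the picture, because the last height readings there also caught the guide block (0.087 and 0.098 m).
- **Pads:** all three are back at about 0.105 m.
- **Mounts and loose parts:** the mounts stand where they did, and the bushing, wing nut and bolt look untouched.
- **Arm:** it is clear of everything.

**Disagreements:**
- **Fingertip height:** the shut fingertips ended about 24 mm short of the reported TCP. I set the press depths from felt contact and the pictures instead.
- **Tag friction:** I felt no force from the tag until it reached its stop, although about 3 N of friction was stated. The images confirm it is down.

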